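Show the stamp on a leaning brass plaque to the bench camera with a hand mirror

ROBOT

A 6-joint arm with a two-finger parallel gripper is mounted at the origin on the work surface. World frame = base frame: x ahead of the robot, y to its left, z up, the work surface at z = 0. Lengths are in mm, angles in rad, forces in N, time in s.
With the tool pointing down it reaches from about 400 to 925 mm from the base axis. Payload 12.5 kg.
Tool frame: the origin (TCP) lies on the centre line of the jaws, within the pads' length; the fingertips stand 17 mm ahead of it and the grasp point (between the pads) lies 2 mm behind it; z points along the fingers, y is the line along which they close (so a half turn about z gives the same grasp; the last joint's range is limited). The gripper opens to 95 mm and grips with 3 to 60 N. Pads are 20 mm wide; open, the fingers measure 119 mm over their backs; the gripper's body (75 mm by 180 mm) begins 59 mm behind the grasp point.
Start: joints at [-1.276, 0.491, 1.559, -0, 1.092, -0.106], TCP at [243.87, -575.476, 231.661] pointing down, gripper open.
Joint ranges: [-3.1, 3.1], [-0.84, 2.19], [0.05, 2.79], [-1.13, 4.28], [0.06, 2.93], [-2.69, 2.69]. Speed limits (rad/s): [2.22, 2.22, 2.79, 3.14, 3.14, 3.14].

INTERFACE

Orientations are given as [roll, pitch, yaw] about the fixed x, y, z axes, in that order (R = Rz(yaw) Ry(pitch) Rx(roll)).
In Python, from cell import env gives the robot as it stands.
- The arm moves only by the tool drive_tool, never from a script. Its argument "deltas" is text: rows parted by semicolons, each of 4 numbers parted by spaces: the shift along the world's x, y, z normalised to -1 to 1, where 1 is 100 mm, then the turn about the world's z normalised to -1 to 1, where 1 is 180 degrees. A call has 1 to 10 rows; each row shifts and turns the commanded pose from where the row before left it; what a row does not reach is not made up. A row lasts 1/12 s, in which the tool goes at most 41.7 mm and 7.16 degrees, less where a joint would pass 70% of its speed; a pose out of reach is approached as far as the arm can. A call with a number of a shift or a turn outside -1 to 1 is refused whole. A call with a gripper value outside its range is refused whole. "gripper" is the closure, from 0 (fully open) to 1 (shut), set as the call begins (left out, the last holds). The fingers move at their own pace and stop on an object; the grip force is fixed at half the most. Time passes only in rows, so rows that do not move let the fingers close. It gives the time, the measured TCP pose, the force, the opening and the grip force at its end, in the units of the state.
- env.state(): the state, without advancing time (a new reading comes with each control period).
- env.read_camera(name): name is "scene" or "top" or "wrist"; returns (picture, depth): 384x512x3 uint8, red, green, blue; 384x512 float32, mm along the optical axis (not along the pixel's ray), 0 where there is no reading.
- env.camera_params(name): a dict with "mtx" (3x3 intrinsics, pixels), "camera_from_world" (4x4, takes a point from world to camera coordinates); the wrist camera has in their place "mount" (4x4, takes a point from camera to tool coordinates, whose origin is the TCP and whose axes are the flange's). Camera axes: x right, y down, z forward; pixel columns grow to the right and rows downward; lengths in mm; the calibration is good to about 2 mm. A picture is of the moment at which its call begins: read the wrist's pose just before it. camera_params takes no time and is no camera call.
- env.job_done(): hands the job in; it is judged then, once.
The state is a dict: "t": time; "joints": joint angles; "qvel": joint speeds; "tau": joint torques, N m; "eef_pos": TCP position; "tcp_rot": TCP orientation; "ft_force": force on the tool from outside, world axes, zero at the start; "moment": the same for the moment, N m; "opening": opening from 0.0 (shut) to 1.0 (fully open); "grip_force": force on a finger pad.
Only numpy, scipy, OpenCV 4.12 (cv2) and the standard library are available. Lean on these libraries where they do the work, as an engineer would, in place of code of your own. Each camera call takes 0.05 s, during which the arm holds its last target. There are 200 camera calls.

TASK

Take the brass plaque out of its rack and lean it on the small wooden rest, centred, its foot behind the lip and its stamped face towards the round steel disc, and let go of it. Then lift the bench mirror by its stem and hold its glass in the camera's focus spot above the disc, turned and tilted so that the camera, which looks at the plaque's back, sees the stamp in the middle of the glass. Finish while still holding the mirror steady in the air at that angle; do not tip the plaque or mirror over, and leave the other things on the bench where they are.

Things in the scene. Friction and masses are not known exactly. Their poses are not given: they have to be found in the camera images.
- plaque: Loose brass plaque, 9 mm thick (its x), 70 mm wide (y), 100 mm tall (z), about 0.42 kg. Origin at the centre of its underside. A round stamp, 26 mm across, is on its -x face only. It starts upright in the rack, underside 10 mm above the table, stamped face roughly towards the robot; grip it from above across its 9 mm thickness at the top edge.
- mark (a point): Centre of the round stamp on the plaque's -x face, 50 mm above the plaque's bottom edge. Same axes as the plaque.
- rack: Fixed wooden block 80 mm (x) by 120 mm (y), 35 mm high, with one slot 14 mm wide (along x), 88 mm long (along y) and 25 mm deep in which the plaque stands. Origin at the centre of its underside, on the table.
- rest: Fixed wooden leaning rest. Its origin is NOT in the rest but at table height at the centre of the round steel disc; +x points level from the disc to the rest, y along its width, z up. Base 110 mm wide, x 125 to 225, top at z 8 mm. Front lip: inner face at x 141.5, top at z 18. Backboard 100 mm wide: front face rises from x 157, z 8, leaning 15 degrees towards +x, 50 mm up the slope (top z 56).
- seat (a point): Point on the base of the rest, middle of the gap between lip and backboard (rest x 150, y 0, z 8 mm). With the plaque flush against the backboard (its z tilted 15 degrees to the rest's +x, its -x face to the disc), its origin is at rest x 152, y 0, z 9 mm and its stamp 160 mm from the disc's axis, 59 mm above the table.
- spot (a point): The camera's focus spot: an empty point in the air 110 mm straight above the centre of the round steel disc (70 mm across, 4 mm thick, flat on the table). The mirror's glass belongs here.
- lens (a point): Front centre of the lens of the fixed bench camera, a grey box with a dark barrel on a post, 430 mm above the table and 400 mm level distance from the spot; the camera looks down at the spot and is behind the plaque as seen from the spot.
- mirror: Loose mirror, about 0.26 kg, standing on the table: upright steel frame 80 mm wide (its y), 62 high, 8 thick, on a foot 70 by 56 by 8 mm; on top a square wooden stem 14 by 14 mm, from 70 to 132 mm above the underside, axis along z at x 4 mm, y 0: grip the stem from above. Origin on the underside, below the front of the frame; the glass, 72 wide by 56 high, faces -x.
- glass (a point): Centre of the front of the glass, 39 mm above the mirror's underside, 1 mm in front of its origin. Same axes as the mirror: the glass looks along -x, y is across, z up the stem. The stamp appears in the middle of the glass when the glass normal halves the angle between the directions to lens and stamp.
- pliers: Bystander: pliers with red grips lying flat, about 140 mm long, leave alone.
- tin: Bystander: flat round orange tin, 68 mm across, 24 mm high, leave alone.
- bench_block: Bystander: square steel block 62 by 62 by 20 mm, leave alone.
- mandrel: Bystander: steel cone on a round foot, 60 mm across, 140 mm high, leave alone.
- bead_bowl: Bystander: white bowl, 84 mm across, 35 mm high, leave alone.
- file: Bystander: hand tool with wooden handle lying flat, leave alone.

How it is judged:
By the outcome, as a careful person would: the job done as asked, in the order asked, and still so for the second after the job is handed in, while the arm keeps its last pose, push and grip.
It also fails if it takes over 51 s, if anything falls off the work surface, if the arm or the gripper's body presses on something with over 40 N, if the wrist force passes 120 N, or if a joint passes its speed limit or range.

## Working session

There is one attempt and no reset: what is moved stays moved. The work goes in short steps, Python scripts to look and compute and a tool call to move; the robot and the scene stay as the last step left them, time stands still between calls to the robot, and variables do not carry over. Pictures are saved under pics/ and viewed, at most 10 in all, crops included, and the job is handed in when it is done.

Besides the shell and the picture viewer there is one more tool, called by a JSON object that holds its "op" and its "data". drive_tool: Moves the arm, as the interface text tells. Its arguments: {"type":"object","properties":{"deltas":{"type":"string"},"gripper":{"type":"number"}},"required":["deltas"]}

```bash
ls; mkdir -p pics; cat > h.py <<'E'
import numpy as np, cv2
from cell import env
from scipy.spatial.transform import Rotation as R
def cloud(name):
    s=env.state(); im,d=env.read_camera(name); p=env.camera_params(name); K=np.array(p["mtx"])
    v,u=np.mgrid[:384,:512]; P=np.stack([(u-K[0,2])/K[0,0]*d,(v-K[1,2])/K[1,1]*d,d],-1)
    if name=="wrist":
        T=np.eye(4);T[:3,:3]=R.from_euler('xyz',s["tcp_rot"]).as_matrix();T[:3,3]=s["eef_pos"]; M=T@np.array(p["mount"])
    else: M=np.linalg.inv(np.array(p["camera_from_world"]))
    W=P@M[:3,:3].T+M[:3,3]; W[d<=0]=np.nan
    return im,W
def save(im,f): cv2.imwrite('pics/'+f,im[...,::-1])
E
python3 - <<'E'
from h import *
s=env.state(); print({k:np.round(v,3) for k,v in s.items()})
for n in("top","scene"):
    im,W=cloud(n); np.savez(n+'.npz',im=im,W=W); save(im,n+'.png'); print(np.round(np.linalg.inv(env.camera_params(n)["camera_from_world"]),2))
E
```

```text
pics
{'t': np.float64(0.0), 'joints': array([-1.276,  0.492,  1.56 ,  0.   ,  1.092, -0.106]), 'qvel': array([ 0.002,  0.001,  0.   ,  0.   , -0.001,  0.001]), 'tau': array([-2.0000e-03, -6.1264e+01, -2.5818e+01,  6.9000e-02,  4.8000e-02,
       -0.0000e+00]), 'eef_pos': array([ 243.785, -575.227,  231.031]), 'tcp_rot': array([-3.14 , -0.   ,  0.401]), 'ft_force': array([-0.491, -0.244, -0.619]), 'moment': array([-0.021, -0.055,  0.002]), 'grip_force': np.float64(0.0), 'opening': np.float64(0.999)}
[[ 2.00000e-02 -1.00000e+00  7.00000e-02  4.64410e+02]
 [-1.00000e+00 -2.00000e-02  0.00000e+00 -4.32100e+01]
 [-0.00000e+00 -7.00000e-02 -1.00000e+00  1.28189e+03]
 [ 0.00000e+00  0.00000e+00  0.00000e+00  1.00000e+00]]
[[-2.60000e-01  5.40000e-01 -8.00000e-01  1.35525e+03]
 [ 9.70000e-01  1.40000e-01 -2.10000e-01  1.69890e+02]
 [ 0.00000e+00 -8.30000e-01 -5.60000e-01  8.32590e+02]
 [ 0.00000e+00  0.00000e+00  0.00000e+00  1.00000e+00]]
```

View pics/top.png

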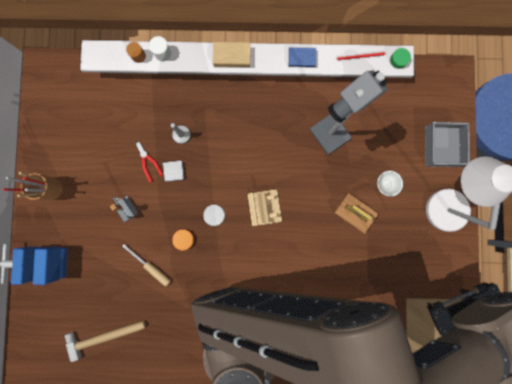

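View pics/scene.png

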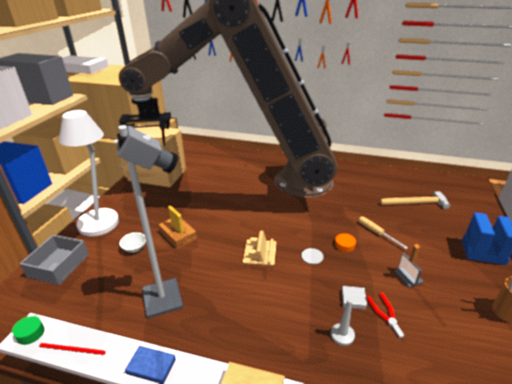

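Top view: disc (214,215), rest (265,208), rack with plaque (357,213), mirror (125,207), bench camera head (360,92) with barrel towards (336,112). Now I measure these.

```bash
python3 - <<'E'
from h import *
D=np.load('top.npz'); im,W=D['im'],D['W']
def box(n,u0,u1,v0,v1,z0,z1,col=None):
    w=W[v0:v1,u0:u1].reshape(-1,3); m=(w[:,2]>z0)&(w[:,2]<z1)
    q=w[m]; r=cv2.minAreaRect(q[:,:2].astype(np.float32)); print(n,m.sum(),'med',np.round(np.median(q,0),1),'rect',np.round(r[0],1),np.round(r[1],1),round(r[2],1))
    return q
hsv=cv2.cvtColor(im,cv2.COLOR_RGB2HSV)
w=W[200:230,198:230]; g=hsv[200:230,198:230]; m=(g[...,1]<60)&(g[...,2]>120); q=w[m]
print('disc',m.sum(),np.round(q.mean(0),1),cv2.minEnclosingCircle(q[:,:2].astype(np.float32)))
box('rest',240,290,180,235,4,75); box('rest board top',240,290,180,235,45,75)
box('lip',240,290,180,235,15,21)
box('rack',330,385,190,240,25,42); box('plaque top',330,385,190,240,90,125)
box('mirror frame',100,150,185,230,55,80); box('stem',100,150,185,230,110,145);box('foot',100,150,185,230,5,12)
box('cam',310,395,60,160,380,600)
box('mandrel',165,200,115,150,20,160);box('tin',165,200,225,255,15,35)
c=np.vstack([im[v:v+60,u:u+60].repeat(1,0) for v,u in()]) if 0 else None
t=cv2.resize(im[60:280,90:400],None,fx=2.55,fy=2.55,interpolation=cv2.INTER_CUBIC); save(t,'crop.png')
E
```

```text
disc 387 [nan nan nan] ((467.0458679199219, 106.15697479248047), 38.32137680053711)
rest 867 med [495.9 -65.5   9. ] rect [493.7 -68.6] [177.4 167.9] 0.9
rest board top 115 med [498.7 -65.5  52.6] rect [497.4 -64.6] [97.8 12.7] 9.5
lip 54 med [487.5 -36.6  16.6] rect [501.1 -44.7] [88.9 89.2] 38.2
rack 711 med [ 482.5 -369.3   33.6] rect [ 512.1 -392.9] [120.9 151.5] 55.8
plaque top 88 med [ 483.8 -369.5  107.6] rect [ 484.1 -370.8] [69.9  9.7] 55.8
mirror frame 80 med [486.9 397.5  66.1] rect [488. 401.] [78.9 11.4] 34.6
stem 34 med [485.7 400.8 127.7] rect [486.8 402.3] [13.8 14.5] 35.2
foot 121 med [481.8 399.8   6.8] rect [493.5 415.7] [106.4  88.1] 70.7
cam 1570 med [ 728.6 -255.3  499.9] rect [ 732.2 -256.4] [ 56.4 123.9] 36.0
mandrel 94 med [738.8 219.9  78.9] rect [740.9 221.6] [16.2 24.2] 44.3
tin 321 med [384.  205.8  22.1] rect [383.5 205.8] [64.6 66.1] 46.2
```

View pics/crop.png

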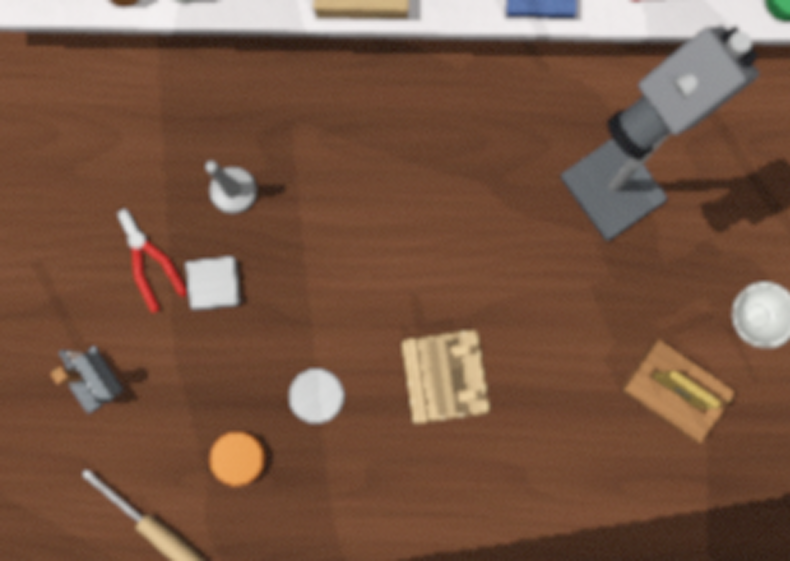

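{"op": "drive_tool", "data": {"deltas": "0.3 0.255 0 0.0228;0.3 0.255 0 0.0228;0.3 0.255 0 0.0228;0.3 0.255 0 0.0228;0.3 0.255 0 0.0228;0.3 0.255 0 0.0228;0.3 0.255 0 0.0228;0.3 0.255 0 0.0228;0 0 0 0", "gripper": 0}}

```text
t: 0.85
eef_pos: [487.8, -367.2, 231.4]
tcp_rot: [-3.142, -0.001, 0.983]
ft_force: [0.2, 0.2, -0.6]
opening: 1.0
grip_force: 0.0
```

```bash
python3 - <<'E'
from h import *
im,W=cloud("wrist"); s=env.state(); print(s['t'],np.round(s['eef_pos'],1),np.round(np.degrees(s['tcp_rot']),1))
m=(W[...,2]>95)&(W[...,2]<125); q=W[m]; r=cv2.minAreaRect(q[:,:2].astype(np.float32)); print('plaque',m.sum(),np.round(np.median(q,0),1),r)
m=(W[...,2]>30)&(W[...,2]<40);q=W[m];print('rack',cv2.minAreaRect(q[:,:2].astype(np.float32)))
S=np.load('scene.npz')['im']
a=cv2.resize(S[235:300,380:440],(500,540),interpolation=cv2.INTER_CUBIC); b=cv2.resize(im,(300,225)); o=np.zeros((540,800,3),np.uint8); o[:,:500]=a; o[:225,500:]=b; save(o,'m1.png')
E
```

```text
0.9 [ 485.9 -369.   231.3] [-180.    -0.    56.1]
plaque 874 [ 486.9 -369.5  109.8] ((485.0784606933594, -372.1712951660156), (69.5215072631836, 8.470667839050293), 56.25687026977539)
rack ((541.3660888671875, -419.21484375), (125.0262222290039, 234.28158569335938), 51.661888122558594)
```

View pics/m1.png

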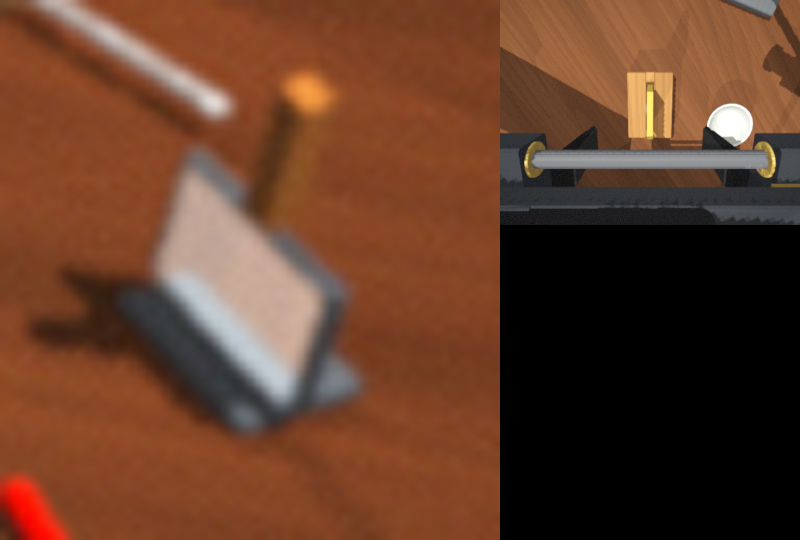

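The scene picture shows the glass facing the scene camera (normal about -55°). The wrist view shows the plaque between the fingers. I descend and grip.

{"op": "drive_tool", "data": {"deltas": "-0.008 -0.032 -0.3 0;0 0 -0.3 0;0 0 -0.3 0;0 0 -0.25 0;0 0 -0.21 0;0 0 0 0;0 0 0 0"}}

```text
t: 1.48
eef_pos: [482.3, -375.1, 95.1]
tcp_rot: [-3.14, -0.0, 0.972]
ft_force: [-0.1, -0.6, 0.2]
opening: 1.0
grip_force: 0.0
```

{"op": "drive_tool", "data": {"deltas": "0 0 0 0;0 0 0 0;0 0 0 0;0 0 0 0;0 0 0 0;0 0 0 0;0 0 0 0", "gripper": 1}}

```text
t: 2.07
eef_pos: [483.1, -374.7, 95.9]
tcp_rot: [3.141, 0.0, 0.974]
ft_force: [-0.0, 0.1, 0.2]
opening: 0.568
grip_force: 0.0
```

{"op": "drive_tool", "data": {"deltas": "0 0 0 0;0 0 0 0;0 0 0 0;0 0 0 0;0 0 0 0;0 0 0 0;0 0 0 0;0 0 0 0;0 0 0 0;0 0 0 0"}}

```text
t: 2.9
eef_pos: [483.1, -374.7, 95.6]
tcp_rot: [3.142, 0.0, 0.974]
ft_force: [-0.7, -0.0, 0.3]
opening: 0.093
grip_force: 30.0
```

{"op": "drive_tool", "data": {"deltas": "0 0 0.25 0;0 0 0.25 0;0 0 0.25 0;0 0 0.25 0"}}

```text
t: 3.23
eef_pos: [482.7, -374.4, 196.3]
tcp_rot: [-3.14, -0.0, 0.974]
ft_force: [0.8, -1.4, -3.7]
opening: 0.091
grip_force: 30.0
```

{"op": "drive_tool", "data": {"deltas": "0.006 0.3 0 -0.0284;0.008 0.375 0 -0.0284;0.008 0.375 0 -0.0284;0.008 0.375 0 -0.0284;0.008 0.375 0 -0.0284;0.008 0.375 0 -0.0284;0.008 0.375 0 -0.0284;0.008 0.375 0 -0.0284;0.008 0.375 0 -0.0284;0 0 0 0"}}

```text
t: 4.07
eef_pos: [489.1, -39.6, 195.5]
tcp_rot: [-3.14, 0.001, 0.167]
ft_force: [0.3, 0.6, -3.0]
opening: 0.091
grip_force: 30.0
```

```bash
python3 - <<'E'
from h import *
im,W=cloud("wrist"); np.savez('w2.npz',im=im,W=W); s=env.state(); print(s['t'],np.round(s['eef_pos'],1),np.round(np.degrees(s['tcp_rot']),1),s['opening'])
T,WT=cloud("top"); np.savez('top2.npz',im=T,W=WT)
o=np.hstack([cv2.resize(im,(440,330)),cv2.resize(T[160:260,190:300],(360,330),interpolation=cv2.INTER_CUBIC)]); save(o,'r1.png')
D=np.load('top.npz'); tim,tW=D['im'],D['W']
for n,i,w in(('top',tim,tW),('wrist',im,W)):
    g=cv2.cvtColor(i,cv2.COLOR_RGB2HSV); m=(g[...,1]<50)&(g[...,2]>130)&(np.abs(w[...,0]-467)<45)&(np.abs(w[...,1]-106)<45)&(w[...,2]<20)
    q=w[m]; print(n,'disc',m.sum(), np.round(q.mean(0),1) if len(q) else '', cv2.minEnclosingCircle(q[:,:2].astype(np.float32)) if len(q) else '')
    for z0,z1 in((46,62),(13,21),(4,11)):
        m=(w[...,2]>z0)&(w[...,2]<z1)&(np.abs(w[...,0]-497)<75)&(np.abs(w[...,1]+62)<75); q=w[m]; 
        if len(q)>5: print(n,z0,m.sum(),np.round(np.median(q[:,2]),1),cv2.minAreaRect(q[:,:2].astype(np.float32)))
E
```

```text
4.1167 [489.6 -41.8 195.5] [-180.    0.   10.] 0.09288951403181067
top disc 381 [467.6 105.5   1.7] ((467.5478515625, 106.06654357910156), 37.85956954956055)
top 46 110 52.8 ((497.4033203125, -64.72846984863281), (97.83721923828125, 12.397525787353516), 9.458534240722656)
top 13 79 15.8 ((499.18927001953125, -62.03870391845703), (103.21267700195312, 83.17864990234375), 17.072908401489258)
top 4 509 6.8 ((488.4146728515625, -63.25487518310547), (132.85726928710938, 143.5610809326172), 0.5556915998458862)
wrist disc 3696 [469.6 105.1   3.6] ((468.0854187011719, 106.71263885498047), 36.357208251953125)
wrist 46 1515 54.4 ((501.1561279296875, -64.46508026123047), (92.59740447998047, 12.8399076461792), 9.439199447631836)
wrist 13 579 17.7 ((503.3431091308594, -62.959190368652344), (100.32925415039062, 72.82975769042969), 11.724631309509277)
wrist 4 5149 7.9 ((497.9456787109375, -66.8676528930664), (109.56297302246094, 100.29324340820312), 9.486564636230469)
```

View pics/r1.png

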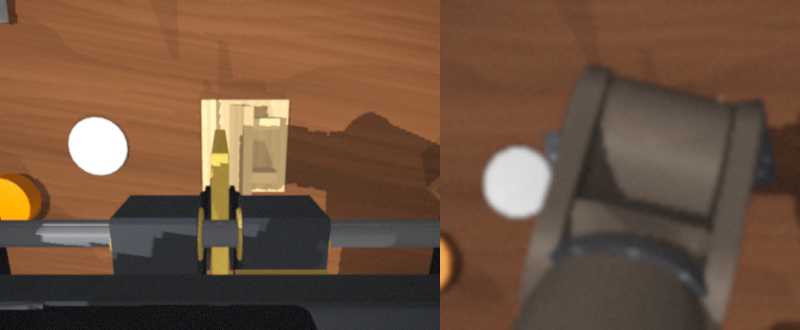

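{"op": "drive_tool", "data": {"deltas": "0 0 -0.25 -0.003;0 0 -0.25 0;0 0 -0.2 0;0 0 -0.1 0;0 0 0 0;0 0 0 0"}}

```text
t: 4.67
eef_pos: [490.0, -45.7, 115.4]
tcp_rot: [-3.141, 0.001, 0.161]
ft_force: [1.0, -0.1, -2.8]
opening: 0.094
grip_force: 30.0
```

{"op": "drive_tool", "data": {"deltas": "0.008 0.019 0 0.0016;0 0 0 0;0 0 -0.07 0;0 0 -0.07 0;0 0 -0.04 0;0 0 0 0;0 0 0 0"}}

```text
t: 5.25
eef_pos: [490.7, -42.7, 97.3]
tcp_rot: [-3.141, 0.001, 0.167]
ft_force: [0.3, 0.6, -3.5]
opening: 0.088
grip_force: 30.0
```

{"op": "drive_tool", "data": {"deltas": "0.002 -0.011 0 0;0 0 -0.015 0;0 0 -0.01 0;0 0 0 0;0 0 0 0"}}

```text
t: 5.67
eef_pos: [491.1, -43.9, 95.2]
tcp_rot: [3.142, 0.0, 0.166]
ft_force: [0.2, -0.0, -2.4]
opening: 0.098
grip_force: 30.0
```

{"op": "drive_tool", "data": {"deltas": "0 0 -0.01 0;0 0 0 0;0 0 0 0"}}

```text
t: 5.92
eef_pos: [491.0, -43.8, 94.1]
tcp_rot: [3.142, 0.0, 0.166]
ft_force: [-0.2, 0.6, -3.9]
opening: 0.09
grip_force: 30.0
```

{"op": "drive_tool", "data": {"deltas": "0 0 -0.01 0;0 0 0 0;0 0 0 0"}}

```text
t: 6.17
eef_pos: [491.2, -43.9, 93.6]
tcp_rot: [3.141, -0.0, 0.166]
ft_force: [-2.1, -0.2, 4.8]
opening: 0.093
grip_force: 30.0
```

{"op": "drive_tool", "data": {"deltas": "0 0 0 0;0 0 0 0;0 0 0 0;0 0 0 0;0 0 0 0;0 0 0 0", "gripper": 0.74}}

```text
t: 6.67
eef_pos: [491.1, -43.9, 93.1]
tcp_rot: [3.142, 0.0, 0.166]
ft_force: [0.1, 0.9, -0.1]
opening: 0.26
grip_force: 0.0
```

{"op": "drive_tool", "data": {"deltas": "0.007 -0.04 0 0;0.007 -0.04 0 0;0.007 -0.04 0 0;0.006 -0.04 0 0;0.006 -0.035 0 0;0.006 -0.035 0 0;0.003 -0.02 0 0;0 0 0 0;0 0 0 0"}}

```text
t: 7.42
eef_pos: [495.2, -69.0, 93.1]
tcp_rot: [3.142, 0.0, 0.166]
ft_force: [0.1, 0.1, 0.6]
opening: 0.256
grip_force: 0.0
```

{"op": "drive_tool", "data": {"deltas": "0.002 -0.01 0 0;0.002 -0.01 0 0;0 0 0 0;0 0 0 0"}}

```text
t: 7.75
eef_pos: [495.7, -70.8, 93.2]
tcp_rot: [3.141, 0.0, 0.167]
ft_force: [-0.2, -0.0, -0.4]
opening: 0.261
grip_force: 0.0
```

{"op": "drive_tool", "data": {"deltas": "0 0 0 0;0 0 0 0;0 0 0 0;0 0 0.1 0;0 0 0.3 0;0 0 0.35 0;0 0 0.35 0;0 0.1 0.2 0;0 0 0 0;0 0 0 0", "gripper": 0}}

```text
t: 8.58
eef_pos: [495.8, -60.7, 224.6]
tcp_rot: [3.14, -0.002, 0.167]
ft_force: [-0.2, -0.8, -1.1]
opening: 0.904
grip_force: 0.0
```

```bash
python3 - <<'E'
from h import *
im,W=cloud("wrist"); np.savez('w3.npz',im=im,W=W); s=env.state(); print(s['t'],np.round(s['eef_pos'],1),s['opening'])
S,WS=cloud("scene"); np.savez('s3.npz',im=S,W=WS)
o=np.hstack([cv2.resize(im,(440,330)),cv2.resize(S[215:285,225:300],(354,330),interpolation=cv2.INTER_CUBIC)]); save(o,'r2.png')
a=np.radians(9.49); c=np.array([469.1,105.6]); ex=np.array([np.sin(a),-np.cos(a)]); ey=np.array([np.cos(a),np.sin(a)])
for n,w in(('wrist',W),('scene',WS)):
    r=np.stack([(w[...,:2]-c)@ex,(w[...,:2]-c)@ey,w[...,2]],-1)
    m=(r[...,0]>135)&(r[...,0]<200)&(abs(r[...,1])<45)&(r[...,2]>62)&(r[...,2]<115); q=r[m]
    if len(q)<20: continue
    print(n,len(q),'min',q.min(0).round(1),'max',q.max(0).round(1)); 
    t=q[q[:,2]>101]; print(' top',cv2.minAreaRect(t[:,:2].astype(np.float32)))
    qq=q-q.mean(0); print(' normal',np.linalg.svd(qq,full_matrices=False)[2][2].round(3))
E
```

```text
8.6333 [495.4 -60.7 223.4] 0.9449655013453686
wrist 2153 min [159.7 -34.9  62. ] max [184.5  35.1 107.4]
 top ((179.7350616455078, 0.101776123046875), (9.822216987609863, 69.98640441894531), 0.3626101613044739)
 normal [ 0.915 -0.005 -0.404]
scene 143 min [161.5 -33.9  63.3] max [184.6  40.9 108.6]
 top ((179.2353057861328, 2.4545745849609375), (10.876562118530273, 72.82661437988281), 1.9618721008300781)
 normal [-0.926  0.029  0.377]
```

View pics/r2.png

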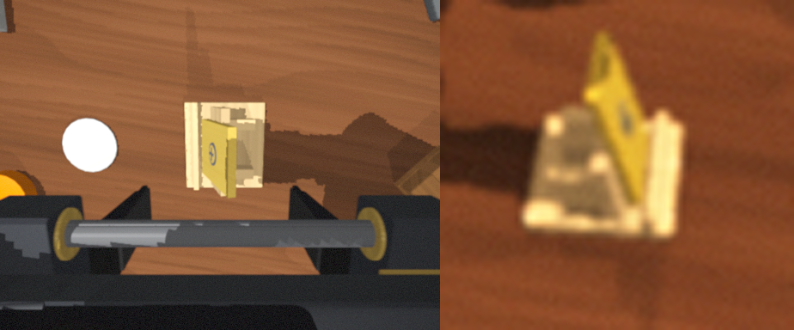

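Plaque leans on the rest, centred (y −35..35 in the rest frame), with the stamp visible at (212,152) facing the disc. On to the mirror.

{"op": "drive_tool", "data": {"deltas": "0 0.38 0 0.038;0 0.38 0 0.038;0 0.38 0 0.038;0 0.38 0 0.038;0 0.38 0 0.038;0 0.38 0 0.038;0 0.38 0 0.038;0 0.38 0 0.038;0 0.38 0 0.038;0 0.38 0 0.038"}}

```text
t: 9.52
eef_pos: [495.1, 320.7, 221.6]
tcp_rot: [-3.14, 0.002, 1.366]
ft_force: [1.1, -0.9, 0.2]
opening: 1.001
grip_force: 0.0
```

{"op": "drive_tool", "data": {"deltas": "-0.02 0.38 0 0.038;-0.02 0.37 0 0.038;-0.02 0 0 0.038;-0.02 0 0 0.038;0 0 0 0.038;0 0 0 0.038;0 0 0 0.031;0 0 0 0;0 0 0 0"}}

```text
t: 10.27
eef_pos: [487.6, 393.8, 221.9]
tcp_rot: [-3.14, -0.0, 2.171]
ft_force: [0.3, -0.1, 0.3]
opening: 0.995
grip_force: 0.0
```

```bash
python3 - <<'E'
from h import *
im,W=cloud("wrist"); np.savez('w4.npz',im=im,W=W); s=env.state(); print(s['t'],np.round(s['eef_pos'],1),np.round(np.degrees(s['tcp_rot']),1),s['opening'],np.round(s['joints'],2))
n=np.hypot(W[...,0]-487,W[...,1]-402)<80
for a,z0,z1 in(('stem',125,137),('frame',66,74),('foot',4,12)):
    q=W[n&(W[...,2]>z0)&(W[...,2]<z1)]; print(a,len(q),np.median(q[:,2]) if len(q) else '',cv2.minAreaRect(q[:,:2].astype(np.float32)) if len(q)>5 else '')
# stamp / plaque front in rest frame
D=np.load('w3.npz'); i,w=D['im'],D['W']; a=np.radians(9.49); c=np.array([469.1,105.6]); ex=np.array([np.sin(a),-np.cos(a)]); ey=np.array([np.cos(a),np.sin(a)])
r=np.stack([(w[...,:2]-c)@ex,(w[...,:2]-c)@ey,w[...,2]],-1)
h=cv2.cvtColor(i,cv2.COLOR_RGB2HSV); y=(abs(r[...,1])<33)&(r[...,2]>25)&(r[...,2]<100)&(r[...,0]>145)&(r[...,0]<150+.32*r[...,2])&(h[...,1]>90); y&=(r[...,0]<178)
q=r[y]; p=np.polyfit(q[:,2],q[:,0],1); e=q[:,0]-np.polyval(p,q[:,2]); q=q[abs(e)<2]; p=np.polyfit(q[:,2],q[:,0],1); print('front',len(q),'lean',np.degrees(np.arctan(p[0])),'x@59',np.polyval(p,59))
st=(abs(r[...,1])<20)&(abs(r[...,2]-59)<20)&(h[...,1]<90)&(abs(r[...,0]-np.polyval(p,r[...,2]))<4); print('stamp',st.sum(),r[st].mean(0))
save(cv2.resize(im,(512,384)),'m2.png')
E
```

```text
10.3167 [487.6 393.9 222.2] [-179.9   -0.   124.3] 1.000407228323062 [ 0.57  0.5   1.56 -0.    1.08 -0.03]
stem 379 131.62481561617219 ((487.8742980957031, 402.470458984375), (14.059901237487793, 14.45931625366211), 36.4107666015625)
frame 669 69.53346201802731 ((487.29937744140625, 403.26678466796875), (79.7159423828125, 11.966265678405762), 35.43318176269531)
foot 2026 7.7758278116596955 ((483.7455139160156, 406.6605224609375), (70.54693603515625, 56.228057861328125), 35.679908752441406)
front 1596 lean 17.94424008759285 x@59 161.12102947187083
stamp 93 [161.21085475   1.16022876  63.24864702]
```

View pics/m2.png

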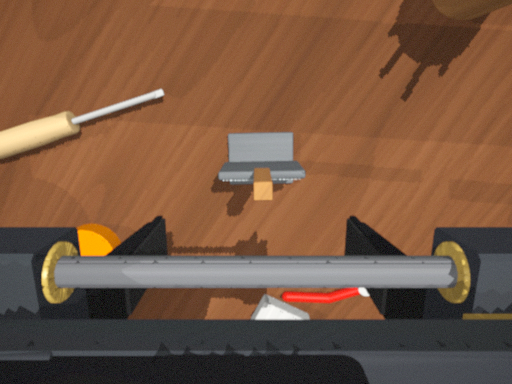

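{"op": "drive_tool", "data": {"deltas": "0.002 0.086 -0.1 0.007;0 0 -0.3 0;0 0 -0.3 0;0 0 -0.25 0;0 0 -0.19 0;0 0 0 0;0 0 0 0"}}

```text
t: 10.9
eef_pos: [487.6, 402.9, 108.1]
tcp_rot: [-3.139, -0.0, 2.195]
ft_force: [-0.1, -0.5, 0.7]
opening: 1.001
grip_force: 0.0
```

{"op": "drive_tool", "data": {"deltas": "0 0 0 0;0 0 0 0;0 0 0 0;0 0 0 0;0 0 0 0;0 0 0 0;0 0 0 0;0 0 0 0;0 0 0 0;0 0 0 0", "gripper": 1}}

```text
t: 11.73
eef_pos: [487.9, 402.7, 109.1]
tcp_rot: [3.142, 0.0, 2.196]
ft_force: [0.0, -0.3, -0.0]
opening: 0.358
grip_force: 0.0
```

{"op": "drive_tool", "data": {"deltas": "0 0 0 0;0 0 0 0;0 0 0 0;0 0 0 0;0 0 0 0;0 0 0 0"}}

```text
t: 12.23
eef_pos: [487.8, 402.7, 109.1]
tcp_rot: [-3.142, 0.0, 2.196]
ft_force: [0.1, -0.0, -0.7]
opening: 0.142
grip_force: 30.0
```

```bash
python3 - <<'E'
from h import *
for f in('top.npz','scene.npz','top2.npz'):
    D=np.load(f); w=D['W']; m=(np.hypot(w[...,0]-485,w[...,1]+372)<85)&(w[...,2]>29)&(w[...,2]<39); q=w[m]; print(f,len(q),np.median(q[:,2]),cv2.minAreaRect(q[:,:2].astype(np.float32)))
E
```

```text
top.npz 653 33.754746714254225 ((482.9369812011719, -373.18414306640625), (120.77172088623047, 80.73400115966797), 55.34096908569336)
scene.npz 398 35.284477784089745 ((486.4725036621094, -372.4107971191406), (121.8537826538086, 81.47265625), 55.9752311706543)
top2.npz 723 33.27204560240807 ((483.01776123046875, -373.1153259277344), (120.34142303466797, 80.55962371826172), 56.23957443237305)
```

{"op": "drive_tool", "data": {"deltas": "0 0 0.1 0;0 0 0.3 0;0 0 0.4 0;0 0 0.4 0;0 0 0.4 0;0 -0.2 0 -0.03;-0.02 -0.35 0 -0.038;-0.02 -0.35 0 -0.038;-0.02 -0.35 0 -0.038;-0.02 -0.35 0 -0.038"}}

```text
t: 13.07
eef_pos: [479.2, 241.3, 269.8]
tcp_rot: [3.141, -0.0, 1.619]
ft_force: [1.5, 0.5, -2.6]
opening: 0.143
grip_force: 30.0
```

{"op": "drive_tool", "data": {"deltas": "-0.03 -0.38 0 -0.02;-0.03 -0.38 0 -0.02;-0.03 -0.38 0 -0.02;-0.03 -0.38 0 -0.02;-0.03 -0.38 0 -0.02;-0.03 -0.38 0 -0.02;-0.03 -0.38 0 -0.02;-0.03 -0.38 0 -0.02;-0.03 -0.38 0 -0.02;-0.03 -0.38 0 -0.025"}}

```text
t: 13.9
eef_pos: [449.2, -139.0, 269.9]
tcp_rot: [3.141, -0.0, 0.977]
ft_force: [1.8, 0.2, -1.8]
opening: 0.144
grip_force: 30.0
```

{"op": "drive_tool", "data": {"deltas": "-0.03 -0.38 0 0;-0.03 -0.38 0 0;-0.03 -0.38 0 0;-0.03 -0.38 0 0;-0.03 -0.38 0 0;-0.03 -0.38 0 0;-0.03 -0.38 0 0;-0.03 -0.38 0 0;-0.02 -0.25 0 0;0 0 0 0"}}

```text
t: 14.73
eef_pos: [422.7, -470.5, 268.9]
tcp_rot: [3.141, 0.001, 0.977]
ft_force: [-0.3, 0.8, -2.5]
opening: 0.145
grip_force: 30.0
```

{"op": "drive_tool", "data": {"deltas": "0 0 -0.38 0;0 0 -0.38 0;0 0 -0.35 0;0 0 -0.2 0;0 0 -0.13 0;0.05 0.075 0 0;0.05 0.075 0 0;0 0 0 0;0 0 0 0"}}

```text
t: 15.48
eef_pos: [434.8, -450.9, 126.8]
tcp_rot: [3.139, 0.001, 0.981]
ft_force: [-0.1, 0.1, -2.2]
opening: 0.149
grip_force: 30.0
```

```bash
cat > tilt.py <<'E'
from h import *
def tilt(tag):
    im,W=cloud("wrist"); s=env.state(); p=s['eef_pos']; yaw=s['tcp_rot'][2]
    c,n=np.cos(yaw),np.sin(yaw); d=W-p; M=np.stack([d[...,0]*c+d[...,1]*n,-d[...,0]*n+d[...,1]*c,d[...,2]],-1) # mirror axes at grip
    np.savez(tag+'.npz',im=im,M=M)
    m=(M[...,0]>-5)&(M[...,0]<45)&(abs(M[...,1])<32)&(M[...,2]<-85)&(M[...,2]>-125); q=M[m]
    for _ in range(4):
        A=np.c_[q[:,:2],np.ones(len(q))]; k=np.linalg.lstsq(A,q[:,2],rcond=None)[0]; e=abs(q[:,2]-A@k); q=q[e<max(1.5,2*np.median(e))]
    print(tag,'t',s['t'],np.round(p,1),'yaw',round(np.degrees(yaw),1),'foot n',len(q),'tilt',-np.degrees(np.arctan(k[0])).round(2),'roll',np.degrees(np.arctan(k[1])).round(2),'z0',k[2].round(1),'xmax',np.percentile(q[:,0],99).round(1))
    f=M[(abs(M[...,1])<38)&(M[...,2]>-45)&(M[...,2]<-33)&(abs(M[...,0])<25)]; print(' frame top',len(f),np.median(f,0).round(1) if len(f) else '', s['ft_force'].round(1))
E
python3 -c "
from tilt import *
tilt('t0')"
```

```text
t0 t 15.5333 [ 434.6 -451.2  126.7] yaw 56.2 foot n 3394 tilt -16.81 roll -0.1 z0 -104.5 xmax 44.5
 frame top 831 [  1.3   1.9 -39.7] [-0.   0.1 -2.5]
```

```bash
sed -i "s/(M\[...,2\]>-125); q=M\[m\]/(M[...,2]>-125)\&(cv2.cvtColor(im,cv2.COLOR_RGB2HSV)[...,1]<70); q=M[m]/" tilt.py
python3 -c "
from tilt import *
tilt('t0')
D=np.load('t0.npz'); save(D['im'],'t0.png')"
```

```text
t0 t 15.5833 [ 434.4 -451.3  126.5] yaw 56.2 foot n 2756 tilt 2.64 roll -0.1 z0 -100.8 xmax 29.9
 frame top 832 [  1.2  -1.7 -39.6] [ 0.5 -1.1 -2.1]
```

View pics/t0.png

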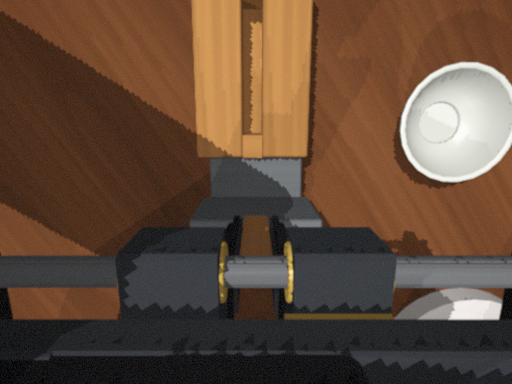

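Foot plate (256,178) now touches the rack's end, and the tilt has begun. I push on.

{"op": "drive_tool", "data": {"deltas": "0.022 0.033 0 0;0.022 0.033 0 0;0.022 0.033 0 0;0 0 0 0;0 0 0 0"}}

```text
t: 16.0
eef_pos: [440.7, -441.5, 125.5]
tcp_rot: [3.141, 0.0, 0.98]
ft_force: [-1.5, -2.6, -0.8]
opening: 0.148
grip_force: 30.0
```

```bash
python3 -c "
from tilt import *
tilt('t1')"
```

```text
t1 t 16.05 [ 440.6 -441.5  125.3] yaw 56.2 foot n 2383 tilt 6.01 roll -0.08 z0 -101.9 xmax 17.9
 frame top 121 [ -3.3  -0.5 -42.6] [-2.1 -2.9 -1.1]
```

{"op": "drive_tool", "data": {"deltas": "0.011 0.017 0 0;0.011 0.017 0 0;0 0 0 0;0 0 0 0;-0.06 -0.09 0 0;-0.12 -0.18 0.05 0;0 0 0 0;0 0 0 0"}}

```text
t: 16.72
eef_pos: [423.9, -465.4, 129.8]
tcp_rot: [-3.141, -0.001, 0.978]
ft_force: [-0.4, 0.7, -1.4]
opening: 0.147
grip_force: 30.0
```

```bash
python3 - <<'E'
from tilt import *
tilt('t2')
D=np.load('t2.npz'); im,M=D['im'],D['M']; W4=np.load('w4.npz'); 
# horizontal stripes: foot height per x bin, y within 25, grey
g=cv2.cvtColor(im,cv2.COLOR_RGB2HSV)[...,1]<70
for x in range(-8,46,4):
    q=M[g&(abs(M[...,0]-x)<2)&(abs(M[...,1])<25)&(M[...,2]<-30)&(M[...,2]>-125)]
    if len(q): print(x,len(q),np.percentile(q[:,2],[10,50,90]).round(1))
m=env.camera_params('wrist')['mount']; print(np.round(m,3))
E
```

```text
t2 t 16.7667 [ 424.2 -464.8  129.7] yaw 56.1 foot n 2164 tilt 8.26 roll 0.05 z0 -102.5 xmax 15.6
 frame top 53 [ -2.3  -0.4 -36.1] [ 0.2  0.7 -3.3]
-8 603 [-102.1 -100.5  -56.3]
-4 343 [-103.  -102.  -101.2]
0 337 [-103.5 -102.6 -101.7]
4 332 [-104.  -103.2 -102.2]
8 323 [-104.5 -103.6 -102.8]
12 329 [-105.  -104.1 -103.3]
16 183 [-106.5 -105.2 -103.9]
[[ 0.00000e+00 -9.72000e-01 -2.36000e-01  6.59960e+01]
 [ 1.00000e+00 -0.00000e+00  0.00000e+00  3.30000e-02]
 [-0.00000e+00 -2.36000e-01  9.72000e-01 -1.52881e+02]
 [ 0.00000e+00  0.00000e+00  0.00000e+00  1.00000e+00]]
```

```bash
python3 - <<'E'
from h import *
D=np.load('w4.npz'); im,W=D['im'],D['W']; a=np.radians(125.7); d=W-[487.8,402.5,109]; c,n=np.cos(a),np.sin(a)
M=np.stack([d[...,0]*c+d[...,1]*n,-d[...,0]*n+d[...,1]*c,d[...,2]],-1); g=cv2.cvtColor(im,cv2.COLOR_RGB2HSV)[...,1]<70
for x in range(0,40,4):
    q=M[g&(abs(M[...,0]-x)<2)&(abs(M[...,1])<32)&(M[...,2]<-85)&(M[...,2]>-115)]
    if len(q): print(x,len(q),np.percentile(q[:,2],[10,50,90]).round(1))
q=M[g&(abs(M[...,0]-18)<13)&(abs(M[...,1])<32)&(M[...,2]<-85)&(M[...,2]>-105)]; print(np.degrees(np.arctan(np.polyfit(q[:,0],q[:,2],1)[0])))
q=M[g&(abs(M[...,1])<32)&(M[...,2]<-96)&(M[...,2]>-105)];print(np.percentile(q[:,0],[1,50,99]))
E
```

```text
4 261 [-101.9 -100.1  -87.8]
8 220 [-102.2 -101.1  -99.9]
12 222 [-102.1 -101.1 -100.2]
16 216 [-102.2 -101.3 -100.3]
20 218 [-102.1 -101.2 -100.3]
24 228 [-102.2 -101.1 -100.1]
28 226 [-102.  -101.2 -100.2]
32 256 [-105.4 -101.5 -100.4]
-0.06015128078188397
[-178.01927398   15.87052763   33.58507775]
```

{"op": "drive_tool", "data": {"deltas": "0.08 0.115 0 0;0.06 0.09 0 0;0.03 0.045 0 0;0.03 0.045 0 0;0.025 0.03 0 0;0 0 0 0;0 0 0 0;-0.09 -0.135 0 0;-0.09 -0.135 0.05 0;0 0 0 0"}}

```text
t: 17.6
eef_pos: [428.0, -462.1, 136.0]
tcp_rot: [3.14, 0.001, 0.978]
ft_force: [-0.4, -0.4, -2.5]
opening: 0.144
grip_force: 30.0
```

```bash
cat > prof.py <<'E'
from tilt import *
def prof(tag):
    tilt(tag); D=np.load(tag+'.npz'); im,M=D['im'],D['M']; g=cv2.cvtColor(im,cv2.COLOR_RGB2HSV)[...,1]<70
    xs=[];zs=[];ns=[]
    for x in range(-16,40,4):
        q=M[g&(abs(M[...,0]-x)<2)&(abs(M[...,1])<25)&(M[...,2]<-90)&(M[...,2]>-125)]
        if len(q)>20: xs.append(x);zs.append(np.median(q[:,2]).round(1));ns.append(len(q))
    print(xs,zs,ns); i=[k for k in range(len(xs)) if ns[k]>280 and ns[k]<450]; print('slope',np.degrees(np.arctan(-np.polyfit(np.array(xs)[i],np.array(zs)[i],1)[0])) if len(i)>2 else '')
E
python3 -c "
from prof import *
prof('t3')"
```

```text
t3 t 17.65 [ 428.4 -461.1  135.7] yaw 56.0 foot n 1271 tilt 13.0 roll -0.0 z0 -104.0 xmax 6.9
 frame top 47 [ -6.8  -0.7 -36.9] [-0.1 -0.6 -1.3]
[-16, -12, -8, -4, 0, 4, 8] [np.float64(-101.0), np.float64(-101.7), np.float64(-102.4), np.float64(-103.2), np.float64(-104.0), np.float64(-104.7), np.float64(-106.1)] [297, 327, 339, 337, 331, 330, 120]
slope 10.599886181964022
```

```bash
python3 - <<'E'
from h import *
D=np.load('t3.npz'); im,M=D['im'],D['M']
save(cv2.resize(im[150:280,166:346],None,fx=4.4,fy=4.4,interpolation=cv2.INTER_CUBIC),'t3.png')
print('cols 230..: row, M(x,z) at col 215 / 256 / 297')
for r in range(170,262,4): print(r,[tuple(np.round(M[r,c],1)) for c in(205,225,290)],im[r,225])
E
```

```text
cols 230..: row, M(x,z) at col 215 / 256 / 297
170 [(np.float64(13.5), np.float64(42.9), np.float64(-135.7)), (np.float64(13.3), np.float64(25.8), np.float64(-136.6)), (np.float64(13.5), np.float64(-30.3), np.float64(-135.8))] [64 41 18]
174 [(np.float64(10.2), np.float64(42.8), np.float64(-134.6)), (np.float64(10.2), np.float64(25.7), np.float64(-134.7)), (np.float64(9.9), np.float64(-30.4), np.float64(-136.0))] [64 41 28]
178 [(np.float64(6.4), np.float64(43.2), np.float64(-136.0)), (np.float64(6.4), np.float64(25.8), np.float64(-136.0)), (np.float64(6.4), np.float64(-30.5), np.float64(-136.0))] [62 38 28]
182 [(np.float64(2.8), np.float64(43.3), np.float64(-136.1)), (np.float64(2.8), np.float64(25.9), np.float64(-136.0)), (np.float64(2.8), np.float64(-30.6), np.float64(-136.4))] [62 36 20]
186 [(np.float64(-0.4), np.float64(43.2), np.float64(-134.6)), (np.float64(6.3), np.float64(23.2), np.float64(-105.2)), (np.float64(6.0), np.float64(-27.5), np.float64(-106.6))] [53 57 61]
190 [(np.float64(-4.1), np.float64(43.4), np.float64(-135.3)), (np.float64(3.2), np.float64(23.2), np.float
[... 2579 characters left out ...]
(11.8), np.float64(78.0)), (np.float64(31.9), np.float64(7.4), np.float64(74.4)), (np.float64(32.6), np.float64(-8.5), np.float64(76.1))] [98 78 36]
250 [(np.float64(34.4), np.float64(11.1), np.float64(82.6)), (np.float64(30.7), np.float64(7.5), np.float64(74.2)), (np.float64(31.9), np.float64(-8.4), np.float64(76.9))] [102  81  43]
254 [(np.float64(33.7), np.float64(11.0), np.float64(83.3)), (np.float64(29.9), np.float64(7.4), np.float64(74.8)), (np.float64(31.8), np.float64(-8.2), np.float64(79.0))] [90 72 33]
258 [(np.float64(33.5), np.float64(10.8), np.float64(84.7)), (np.float64(29.0), np.float64(7.4), np.float64(75.2)), (np.float64(30.7), np.float64(-8.3), np.float64(78.8))] [69 59 48]
```

View pics/t3.png

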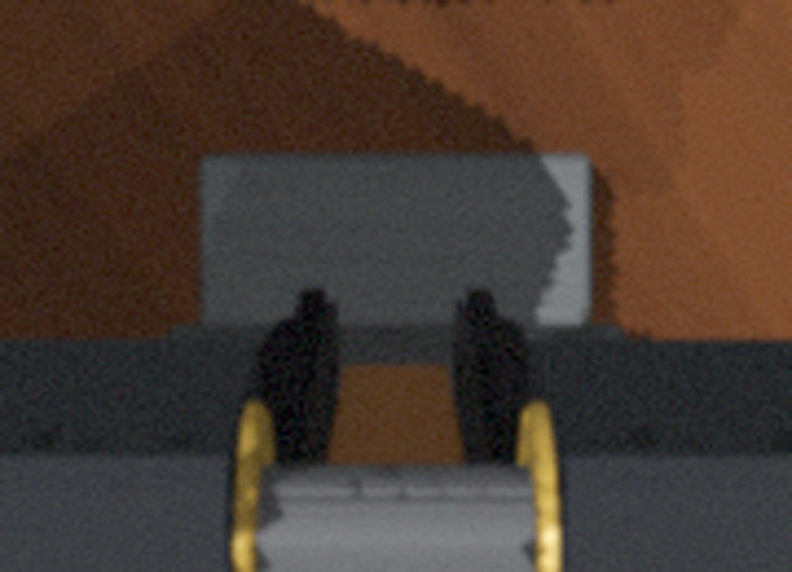

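{"op": "drive_tool", "data": {"deltas": "0 0 0.15 0;0 0 0.3 0;0 0 0.3 0;0 0 0.3 0;0 0 0.3 0;0 0 0.15 0;0 0.1 0 0;0.01 0.2 0 0;0.015 0.3 0 0.02;0.015 0.3 0 0.02"}}

```text
t: 18.48
eef_pos: [432.5, -367.6, 283.4]
tcp_rot: [-3.14, -0.001, 1.107]
ft_force: [-0.0, 0.9, -2.1]
opening: 0.147
grip_force: 30.0
```

{"op": "drive_tool", "data": {"deltas": "0.02 0.3 0 0.02;0.02 0.3 0 0.02;0.02 0.3 0 0.02;0.02 0.3 0 0.02;0.02 0.3 0 0.02;0.02 0.3 0 0.02;0.02 0.3 0 0.02;0.02 0.3 0 0.02;0.02 0.3 0 0.02;0.02 0.3 0 0.02"}}

```text
t: 19.32
eef_pos: [452.0, -67.3, 283.9]
tcp_rot: [-3.14, -0.001, 1.737]
ft_force: [1.3, -0.1, -2.0]
opening: 0.146
grip_force: 30.0
```

{"op": "drive_tool", "data": {"deltas": "0.02 0.3 0 0.02;0.02 0.3 0 0.02;0.02 0.3 0 0.018;0.017 0.3 0 0.01;0.01 0.25 0 0;0 0.15 0 0;0 0.1 0 0;0 0 0 0;0 0 0 0"}}

```text
t: 20.07
eef_pos: [461.3, 100.6, 284.5]
tcp_rot: [-3.141, -0.0, 1.949]
ft_force: [0.1, -0.3, -1.9]
opening: 0.147
grip_force: 30.0
```

```bash
python3 -c "
from prof import *
prof('t4')"
```

```text
t4 t 20.1167 [461.5 100.1 284.7] yaw 111.6 foot n 1409 tilt 13.11 roll -0.02 z0 -104.1 xmax 8.4
 frame top 52 [ -5.1  -0.  -36.8] [-0.3  0.2 -1.7]
[-16, -12, -8, -4, 0, 4, 8] [np.float64(-100.9), np.float64(-101.7), np.float64(-102.5), np.float64(-103.3), np.float64(-104.1), np.float64(-104.8), np.float64(-105.9)] [268, 330, 336, 335, 331, 323, 253]
slope 11.03420900325029
```

{"op": "drive_tool", "data": {"deltas": "-0.007 0.14 0 0;-0.007 0.145 0 -0.001;0 0 -0.15 0;0 0 -0.25 0;0 0 -0.25 0;0 0 -0.25 0;0 0 -0.12 0;0 0 -0.05 0;0 0 0 0;0 0 0 0"}}

```text
t: 20.95
eef_pos: [460.8, 128.5, 178.7]
tcp_rot: [3.141, 0.0, 1.944]
ft_force: [1.6, -0.3, -2.1]
opening: 0.147
grip_force: 30.0
```

```bash
python3 - <<'E'
from prof import *
prof('t5')
S,WS=cloud("scene"); T,WT=cloud("top")
D=np.load('t5.npz'); M=D['M']
save(np.hstack([cv2.resize(S[170:300,230:390],(640,520),interpolation=cv2.INTER_CUBIC)]),'f1.png')
# plaque check via scene
a=np.radians(9.49); c=np.array([469.1,105.6]); ex=np.array([np.sin(a),-np.cos(a)]); ey=np.array([np.cos(a),np.sin(a)])
r=np.stack([(WS[...,:2]-c)@ex,(WS[...,:2]-c)@ey,WS[...,2]],-1); q=r[(r[...,0]>135)&(r[...,0]<200)&(abs(r[...,1])<45)&(r[...,2]>62)&(r[...,2]<115)]; print('plaque',len(q),q.min(0).round(1),q.max(0).round(1))
# glass plane from scene in spot frame
s=env.state(); y=s['tcp_rot'][2]; d=WS-np.array([469.1,105.6,110]); G=np.stack([d[...,0]*np.cos(y)+d[...,1]*np.sin(y),-d[...,0]*np.sin(y)+d[...,1]*np.cos(y),d[...,2]],-1)
m=(abs(G[...,1])<33)&(abs(G[...,2])<25)&(abs(G[...,0])<14); q=G[m]; print(len(q), q.mean(0) if len(q) else '')
if len(q)>30:
    A=np.c_[q[:,1:],np.ones(len(q))]; k=np.linalg.lstsq(A,q[:,0],rcond=None)[0]; print('tilt',np.degrees(np.arctan(k[1])),'yawerr',np.degrees(np.arctan(k[0])),'x0',k[2])
E
```

```text
t5 t 21.0 [461.  128.7 179. ] yaw 111.4 foot n 1346 tilt 13.01 roll -0.02 z0 -104.4 xmax 7.8
 frame top 52 [ -5.8  -0.2 -37. ] [-0.2 -0.4 -2.4]
[-16, -12, -8, -4, 0, 4, 8] [np.float64(-101.3), np.float64(-102.0), np.float64(-102.8), np.float64(-103.6), np.float64(-104.4), np.float64(-105.2), np.float64(-106.4)] [284, 324, 333, 339, 338, 324, 192]
slope 11.1130405359485
plaque 146 [161.7 -32.6  63.4] [184.3  39.1 109.8]
119 [ 0.17138058 -0.96387459  0.22957155]
tilt 12.096702588073143 yawerr 0.2300787756236175 x0 0.12604910836712255
```

View pics/f1.png

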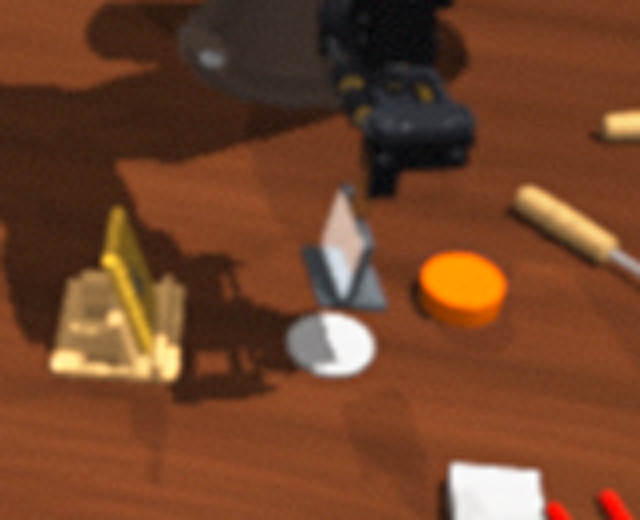

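{"op": "drive_tool", "data": {"deltas": "-0.007 0 -0.01 0;0 0 0 0;0 0 0 0;0 0 0 0;0 0 0 0;0 0 0 0;0 0 0 0;0 0 0 0"}}

```text
t: 21.77
eef_pos: [459.8, 129.0, 177.1]
tcp_rot: [-3.142, -0.0, 1.945]
ft_force: [0.9, 0.5, -2.3]
opening: 0.147
grip_force: 30.0
```

```bash
python3 - <<'E'
from prof import *
prof('t6'); s=env.state(); print(s['grip_force'],s['opening'])
E
```

```text
t6 t 21.8167 [459.8 129.  177.1] yaw 111.4 foot n 1364 tilt 12.86 roll 0.01 z0 -104.0 xmax 7.9
 frame top 48 [ -5.7  -0.6 -37. ] [ 0.2  0.2 -2.6]
[-16, -12, -8, -4, 0, 4, 8] [np.float64(-100.9), np.float64(-101.6), np.float64(-102.4), np.float64(-103.3), np.float64(-103.9), np.float64(-104.8), np.float64(-106.0)] [286, 333, 325, 329, 344, 336, 199]
slope 11.034209003250412
29.999662935733795 0.14498472046376287
```

The mirror is steady: tilt is about 11° against a target of 10.8°, yaw 111.4°, and the glass is at the focus spot. I hand it in.

```bash
python3 -c "
from cell import env
print(env.job_done())"
```

```text
the job is handed in; nothing more can be done
None
```

The job is handed in (no verdict shown): the plaque leans centred on the rest, foot behind the lip and stamp towards the disc, though at about 18° by my reading rather than the flush 15°; the mirror is held steady with its glass at the focus spot, tilted about 11° (10.8° wanted) and turned to 111.4° as computed, at about 22 of the 51 s.

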